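# Load the carrier into the slide-out tray of a UV curing unit

## Task

Load the lens carrier into the UV curing unit. First stand whatever is in the way of its tray elsewhere on the bench, then pull the tray out by its handle until it locks, stand the carrier upright on the middle of the tray's round plate and let go of it, then press the thumb latch down and slide the tray fully home without slamming it. The tray front must not run into anything, set the carrier down gently, keep everything upright, and do not shift what is not in the way.

Things in the scene. Friction and masses are not known exactly. Their poses are not given: they have to be found in the camera images.
- curer: Bench UV curing unit, fixed: a grey and white metal box 270 deep (x) x 240 wide (y) x 125 high (finned heat sink on the roof's rear half to 160). Origin: at bench height under the middle of its front opening; its +x points into the box, +y to the left seen from the robot; the tray comes out along its -x. Position and yaw vary.
- tray (a joint): How far the tray is pulled out along the unit's -x, in m: 0 home, locked at about 0.207, end stop 0.212; may start up to 0.03 ajar. Telescopic slides, about 4 N of drag; over the last 15 mm the spring catch adds a few N, then snaps up and locks: the tray cannot go back below about 0.205 until the thumb latch is pressed. The latch dips to about 0.005 as the catch passes.
- panel: Tray front panel, aluminium, 240 wide x 107 high x 6 thick, 12 to 119 above the bench. Origin: middle of its lower edge, on its rear face; axes as the unit's; outer face at x = -6. It moves with the tray. Anything over 10 mm high within 120 mm either side of the unit's x axis, from its front to 265 mm before it, is in the way of panel and handle.
- handle (a point): Middle of the bar of the steel bow handle on the front panel: bar 11 thick, 100 long along the unit's y (this point is 30 to the left of the panel's middle), 40 out from the panel's outer face with a 34 clear gap behind it, 98 above the bench. Moves with the tray.
- latch_top (a point): Middle of the top face of the thumb latch, a black paddle 36 wide (y), 30 deep (x), jutting from the front panel 70 to the right of its middle; its top is 80 above the bench when up, its middle 15 out from the panel's outer face. The handle's near end is 32 from its edge. Moves with the tray and the latch.
- latch (a joint): How far the thumb latch is pressed down, in m: 0 up, 0.008 fully down; about 2.5 N to begin, 6 N fully down; springs back. The lock is free from 0.006 on; keep it down only until the tray has gone 20 mm in: push the panel inwards with the same finger that holds the latch down.
- plate_top (a point): Middle of the top of the round dark steel plate (90 across, top 32 above the bench) in the tray, where the carrier belongs, 105 behind the panel's outer face. Locked out it is open from above: 99 to the panel, 108 to the unit's front; tray sides 50 above the bench 85 to either side; a sensor (44 high, 58 left) and a block (40 high, 55 right) stand 75 to 85 behind it.
- carrier: Lens carrier, 0.2 to 0.33 kg, on the bench, any yaw, origin at the middle of its underside, z up: square aluminium foot 56 x 56 x 10, upright round aluminium barrel 36 across from 10 to 54 high, dark lens ring 33 across to 62. A dark arm 14 wide juts along its +y to 39 from the axis, 10 to 30 high (pin to 42): take the barrel by its +x and -x sides, 40 above the underside.
- bottle: Small amber adhesive bottle, round, 36 across up to 50 high, black cap to 84, 0.1 kg, standing, origin at the middle of its underside. May be the thing in the tray's way.
- jar: Small clear round jar, 46 across up to 45 high with a white lid 50 across to 60, 0.1 kg, standing, origin at the middle of its underside. May be the thing in the tray's way.
- blower: Black rubber blower bulb standing, 52 across, tip 110 high, origin at the middle of its underside. Not in the way.
- swab_pot: Steel pot 48 across and 70 high with wooden swab sticks to 130, origin at the middle of its underside. Not in the way.
- syringe_stand: Dark foot 50 x 60 x 16 with a block and an upright dispensing syringe, 117 high, origin at the middle of its underside. Not in the way.
- lens_case: Flat grey and black case 70 (x) x 95 (y) x 26 high, lying on the bench, origin at the middle of its underside. Not in the way.
- tweezers: Dark tweezers, 140 long (x) x 14 x 8 high, lying on a white wipe, origin at the middle of their underside. Not in the way.

How it is judged:
On the way, in this order (a step that is already met when the one before it is completed fails the run):
1. the tray is pulled out and locked (latch sprung up) (value of joint tray above 0.2 m and value of joint latch below 0.002 m), for 0.2 s.
2. the carrier stands upright on the middle of the plate, let go, the tray still locked out (all of step 1 and horizontal distance between carrier and plate_top below 0.012 m and z of carrier in the frame of plate_top between -0.003 and 0.004 m and angle between carrier's own z axis and vertical below 0.06 rad and contact force between the fingers and carrier below 0.1 N and linear speed of carrier below 0.03 m/s), for 0.2 s.
3. the thumb latch is pressed down with the tray still out (value of joint latch above 0.005 m and value of joint tray above 0.18 m), for 0.05 s.
At the end, for the whole second after the job is handed in: The tray is fully home (within 5 mm) with the latch up; the carrier stands upright (within 3 degrees) on the plate, its middle within 12 mm of the plate's middle, at rest; bottle and jar stand upright on the bench at rest (within 7 degrees), and so do the other things (value of joint tray below 0.005 m and value of joint latch below 0.002 m and horizontal distance between carrier and plate_top below 0.012 m and z of carrier in the frame of plate_top between -0.003 and 0.004 m and angle between carrier's own z axis and vertical below 0.06 rad and linear speed of each of carrier, bottle, jar below 0.02 m/s and angle between each of bottle, jar, blower, swab_pot, syringe_stand, lens_case, tweezers's own z axis and vertical below 0.12 rad and height (world z) of bottle between -0.01 and 0.01 m and height (world z) of jar between -0.01 and 0.01 m); the robot touches nothing.
It fails at once if the tray's front runs into the carrier, the bottle or the jar (more than 2 N) (contact force between panel and carrier above 2 N or contact force between panel and bottle above 2 N or contact force between panel and jar above 2 N).
It fails at once if the carrier, the bottle or the jar is tipped by more than 35 degrees (angle between any of carrier, bottle, jar's own z axis and vertical above 0.6 rad).
It fails at once if the blower, swab pot, syringe stand, lens case or tweezers are shifted by more than 40 mm, or both bottle and jar are (at most one of those two is in the way) (distance of any of blower, swab_pot, syringe_stand, lens_case, tweezers from where it was at the start of the episode above 0.04 m or distance of each of bottle, jar from where it was at the start of the episode above 0.04 m).
It fails at once if the carrier is dropped (falls or slides free faster than 0.35 m/s, neither held nor standing on the plate) (linear speed of carrier above 0.35 m/s and contact force between the fingers and carrier below 0.1 N and (z of carrier in the frame of plate_top above 0.0015 m or horizontal distance between carrier and plate_top above 0.06 m)).
It fails at once if the tray is slammed in (faster than 0.5 m/s) (velocity of joint tray below -0.5 m/s).
It also fails if it takes over 72 s, if anything falls off the work surface, if the arm or the gripper's body presses on something with over 40 N, if the wrist force passes 120 N, or if a joint passes its speed limit or range.

## Robot

A 6-joint arm with a two-finger parallel gripper is mounted at the origin on the work surface. World frame = base frame: x ahead of the robot, y to its left, z up, the work surface at z = 0. Lengths are in m, angles in rad, forces in N, time in s.
With the tool pointing down it reaches from about 0.35 to 0.975 m from the base axis. Payload 4.9 kg.
Tool frame: the origin (TCP) lies at the very end of the fingers, on their centre line; the grasp point (between the pads) lies 19 mm behind it; z points along the fingers, y is the line along which they close (so a half turn about z gives the same grasp; the last joint's range is limited). The gripper opens to 85 mm and grips with 20 to 120 N. Pads are 22 mm wide; open, the fingers measure 114 mm over their backs; the gripper's body (76 mm by 85 mm) begins 54 mm behind the grasp point. The pads swing forward as they close: fully open they stand 13 mm farther back than shut.
Start: joints at [-1.283, 0.053, 1.613, -0, 1.476, -0.119], TCP at [0.247, -0.574, 0.231] pointing down, gripper open.
Joint ranges: [-3.01, 3.01], [-1.01, 2.22], [0.06, 2.58], [-1.02, 4.17], [0.09, 2.62], [-3.14, 3.14]. Speed limits (rad/s): [2.57, 2.57, 3.14, 3.14, 3.14, 3.14].

## Interface

Orientations are given as a rotation vector (axis times angle).
In Python, from station import ctrl gives the robot as it stands. The module is installed in compiled form; this text tells all that it offers.
- The arm moves only by the tool jog_arm, never from a script. Its argument "steps" is a list of rows, each an object with "delta_rot": the turn, a rotation vector about the tool's x, y, z in degrees, a list of three; "linear": the shift along the tool's x, y, z in m, a list of three; "grip": the finger opening in m, from 0 to 0.0854. In form: [{"delta_rot": [rx, ry, rz], "linear": [x, y, z], "grip": grip}, ...]. A call has 1 to 10 rows; each row shifts and turns the commanded pose from where the row before left it, along the tool's axes as they then stand; what a row does not reach is not made up. A row lasts 1/10 s, in which the tool goes at most 50 mm and 8.59 degrees, less where a joint would pass 70% of its speed; a pose out of reach is approached as far as the arm can. A call with a gripper value outside its range is refused whole. The fingers move at their own pace and stop on an object; "newtons" is the grip in N (left out, the last holds). Time passes only in rows, so rows that do not move let the fingers close. It gives the time, the measured TCP pose, the force, the opening and the grip force at its end, in the units of the state.
- ctrl.get_obs(): the state, without advancing time (a new reading comes with each control period).
- ctrl.get_image(name): name is "side" or "top" or "wrist"; returns (picture, depth): 384x512x3 uint8, red, green, blue; 384x512 float32, m along the optical axis (not along the pixel's ray), 0 where there is no reading.
- ctrl.camera_info(name): a dict with "camera_matrix" (3x3 intrinsics, pixels), "R" (3x3) and "t" (3): a world point X has camera coordinates R X + t; the wrist camera has in their place "T_tool_cam" (4x4, takes a point from camera to tool coordinates, whose origin is the TCP and whose axes are the flange's). Camera axes: x right, y down, z forward; pixel columns grow to the right and rows downward; lengths in m; the calibration is good to about 2 mm. A picture is of the moment at which its call begins: read the wrist's pose just before it. camera_info takes no time and is no camera call.
- ctrl.finish_job(): hands the job in; it is judged then, once.
The state is a dict: "t": time; "q": joint angles; "dq": joint speeds; "effort": joint torques, N m; "tool_pos": TCP position; "tool_rot": TCP orientation; "contact_force": force on the tool from outside, world axes, zero at the start; "wrist_torque": the same for the moment, N m; "opening": finger opening in m; "grip_force": force on a finger pad.
Only numpy, scipy, OpenCV 4.12 (cv2) and the standard library are available. Lean on these libraries where they do the work, as an engineer would, in place of code of your own. Each camera call takes 0.05 s, during which the arm holds its last target. There are 200 camera calls.

## Working session

There is one attempt and no reset: what is moved stays moved. The work goes in short steps, Python scripts to look and compute and a tool call to move; the robot and the scene stay as the last step left them, time stands still between calls to the robot, and variables do not carry over. Pictures are saved under pics/ and viewed, at most 10 in all, crops included, and the job is handed in when it is done.

Besides the shell and the picture viewer there is one more tool, called after "Emit:" as name(argument=value, ...), one argument or row to a line, values as JSON. jog_arm: Moves the arm, as the interface text tells. Its arguments: {"type":"object","properties":{"steps":{"type":"array"},"newtons":{"type":"number"}},"required":["steps"]}

```bash
mkdir -p pics; ls; cat > h.py <<'E'
import numpy as np, cv2
from station import ctrl
from scipy.spatial.transform import Rotation as Ro
def snap(n,tag):
    o=ctrl.get_obs(); im,d=ctrl.get_image(n); ci=ctrl.camera_info(n); K=np.array(ci["camera_matrix"])
    if n=="wrist":
        T=np.eye(4);T[:3,:3]=Ro.from_rotvec(o["tool_rot"]).as_matrix();T[:3,3]=o["tool_pos"]
        C=T@np.array(ci["T_tool_cam"])
    else:
        E=np.eye(4);E[:3,:3]=ci["R"];E[:3,3]=np.ravel(ci["t"]);C=np.linalg.inv(E)
    np.savez(f"pics/{tag}.npz",im=im,d=d,K=K,C=C)
    cv2.imwrite(f"pics/{tag}.png",im[:,:,::-1]); return im,d,K,C
def load(tag):
    z=np.load(f"pics/{tag}.npz");return z["im"],z["d"],z["K"],z["C"]
def cloud(d,K,C):
    v,u=np.mgrid[:d.shape[0],:d.shape[1]]
    p=np.stack([(u-K[0,2])/K[0,0]*d,(v-K[1,2])/K[1,1]*d,d],-1)
    return p@C[:3,:3].T+C[:3,3]
def ray(u,v,z,K,C):
    r=C[:3,:3]@np.linalg.solve(K,[u,v,1.]);return C[:3,3]+r*(z-C[2,3])/r[2]
E
python3 - <<'E'
from h import *
a=snap("top","top0")[0];b=snap("side","side0")[0]
for n in("top0","side0"):
    im,d,K,C=load(n);print(n,C.round(3).tolist(),K.round(1).tolist(),(d>0).mean())
o=ctrl.get_obs();print(o["tool_pos"],o["tool_rot"],o["t"]); print(np.array(ctrl.camera_info("wrist")["T_tool_cam"]).round(3))
E
```

```text
pics
top0 [[-0.025, -0.992, 0.124, 0.425], [-1.0, 0.023, -0.019, -0.008], [0.016, -0.124, -0.992, 1.362], [0.0, 0.0, 0.0, 1.0]] [[463.1, 0.0, 256.1], [0.0, 463.1, 195.3], [0.0, 0.0, 1.0]] 0.99578857421875
side0 [[-0.996, -0.072, 0.045, 0.534], [-0.083, 0.713, -0.696, 0.701], [0.018, -0.697, -0.717, 0.873], [0.0, 0.0, 0.0, 1.0]] [[429.6, 0.0, 257.9], [0.0, 429.6, 178.8], [0.0, 0.0, 1.0]] 0.9958546956380209
[ 0.24714589 -0.57345048  0.23019572] [-3.07505441e+00 -6.34272558e-01  2.65084396e-04] 0.1
[[-0.    -0.957 -0.29   0.074]
 [ 1.    -0.    -0.     0.001]
 [ 0.    -0.29   0.957 -0.143]
 [ 0.     0.     0.     1.   ]]
```

View pics/top0.png

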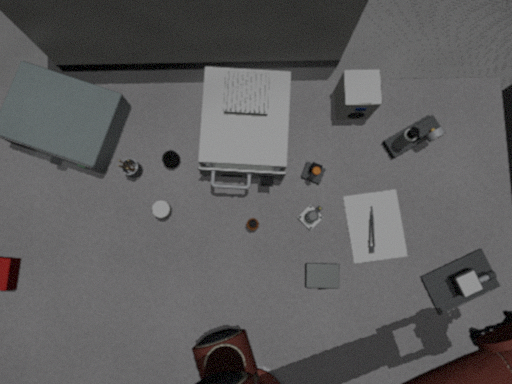

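View pics/side0.png

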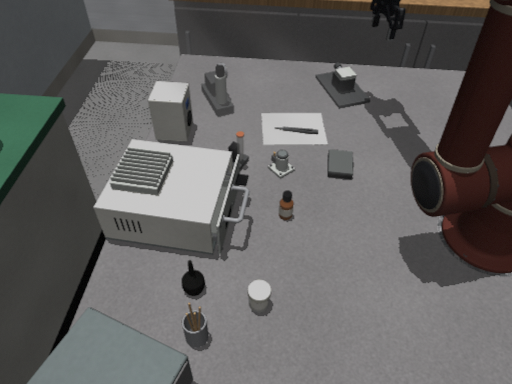

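The top view shows the curer (box front edge ~row 170, cols 200-288), the handle at (231,183), and the amber bottle at (252,225) in the tray's path. The carrier is at (311,215) and the jar at (161,210), clear of the tray. The side view agrees: bottle (287,207), carrier (282,162).

```bash
python3 - <<'E'
from h import *
P={}
for n in("top0","side0"):
    im,d,K,C=load(n);P[n]=(im,cloud(d,K,C))
im,p=P["top0"]
v,u=np.mgrid[:384,:512]
m=(abs(p[...,2]-.125)<.008)&(u>190)&(u<300)&(v>60)&(v<185)
q=p[m][:,:2].astype(np.float32);r=cv2.minAreaRect(q);print("roof z",np.median(p[m][:,2]),r,m.sum());print(cv2.boxPoints(r))
# front edge fit: per-column max row
for z0,lo,hi in((.125,60,175),(.119,160,185),(.098,170,195)):
    pass
# handle (top): profile down column
for c in(220,232,244,267):
    print(c,[(r_,p[r_,c].round(3).tolist()) for r_ in range(160,192,2)])
for n,boxes in(("top0",dict(bottle=(238,210,266,240),carrier=(295,200,328,232),jar=(148,196,176,224))),("side0",dict(bottle=(272,185,300,225),carrier=(266,145,298,178),jar=(245,278,275,315)))):
    im,p=P[n]
    for k,(a,b,c,e) in boxes.items():
        s=p[b:e,a:c].reshape(-1,3);print(n,k,"floor",np.median(s[s[:,2]<.006][:,2]),"zmax",np.percentile(s[:,2],[98,100]).round(3))
        for lo,hi in((.006,.014),(.03,.05),(.05,.066),(.066,.09)):
            t=s[(s[:,2]>lo)&(s[:,2]<hi)]
            if len(t)>3:print("  ",lo,len(t),t.min(0).round(3),t.max(0).round(3),((t.min(0)+t.max(0))/2).round(3))
im=P["top0"][0];s=im[130:250,190:340];s2=P["side0"][0][130:250,190:340]
w=np.hstack([cv2.resize(x,None,fx=2.6,fy=2.6,interpolation=2) for x in(s,s2)]);cv2.imwrite("pics/c0.png",w[:,:,::-1])
E
```

```text
roof z 0.12408779532903713 ((0.7913962602615356, -0.006602555513381958), (0.24038636684417725, 0.29172253608703613), 85.46900939941406) 6561
[[ 0.63649577 -0.11489731]
 [ 0.9273066  -0.1379429 ]
 [ 0.94629675  0.1016922 ]
 [ 0.6554859   0.12473778]]
220 [(160, [0.678, 0.064, 0.125]), (162, [0.673, 0.064, 0.121]), (164, [0.687, 0.07, 0.024]), (166, [0.68, 0.07, 0.029]), (168, [0.657, 0.064, 0.119]), (170, [0.652, 0.065, 0.116]), (172, [0.652, 0.066, 0.086]), (174, [0.652, 0.068, 0.054]), (176, [0.652, 0.071, 0.017]), (178, [0.425, -0.008, 1.362]), (180, [0.644, 0.072, -0.003]), (182, [0.637, 0.072, -0.001]), (184, [0.617, 0.066, 0.096]), (186, [0.611, 0.066, 0.1]), (188, [0.619, 0.072, 0.003]), (190, [0.613, 0.072, 0.002])]
232 [(160, [0.678, 0.031, 0.125]), (162, [0.672, 0.031, 0.127]), (164, [0.686, 0.034, 0.027]), (166, [0.68, 0.035, 0.027]), (168, [0.674, 0.035, 0.026]), (170, [0.652, 0.032, 0.114]), (172, [0.649, 0.033, 0.098]), (174, [0.649, 0.034, 0.067]), (176, [0.648, 0.035, 0.038]), (178, [0.649, 0.036, -0.001]), (180, [0.643, 0.036, -0.002]), (182, [0.636, 0.036, 0.002]), (
[... 2387 characters left out ...]
] [ 0.52  -0.01   0.088] [ 0.509 -0.022  0.077]
side0 carrier floor 0.0018828211363542957 zmax [0.065 0.873]
   0.006 158 [ 0.488 -0.296  0.006] [ 0.564 -0.152  0.014] [ 0.526 -0.224  0.01 ]
   0.03 80 [ 0.51 -0.22  0.03] [ 0.558 -0.172  0.05 ] [ 0.534 -0.196  0.04 ]
   0.05 113 [ 0.511 -0.209  0.05 ] [ 0.546 -0.175  0.066] [ 0.528 -0.192  0.058]
   0.066 9 [ 0.513 -0.202  0.066] [ 0.537 -0.185  0.067] [ 0.525 -0.194  0.066]
side0 jar floor 0.0012711406681530368 zmax [0.064 0.873]
   0.006 42 [0.533 0.238 0.006] [0.581 0.262 0.014] [0.557 0.25  0.01 ]
   0.03 71 [0.536 0.241 0.03 ] [0.579 0.259 0.05 ] [0.557 0.25  0.04 ]
   0.05 438 [0.532 0.211 0.05 ] [0.582 0.26  0.065] [0.557 0.236 0.058]
```

View pics/c0.png

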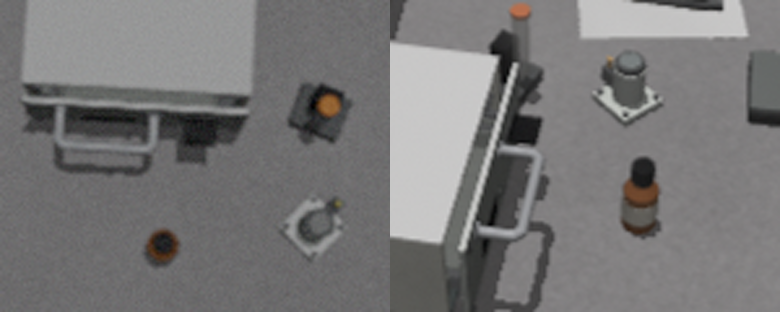

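The crop confirms the tray is slightly ajar and the bottle stands about 0.1 m in front of the handle. The carrier's arm points to image upper right, so its yaw is about 45°. Depth from both views agrees to about 3 mm, with bottle (.508,-.021) 84 high and carrier (.526,-.192) 63 high. I'll turn the tool to the unit's axes first.

Emit:
jog_arm(
  steps=[
    {"delta_rot": [0,0,-7.8],"linear": [0,0,0],"grip": 0.06},
    {"delta_rot": [0,0,-7.8],"linear": [0,0,0],"grip": 0.06},
    {"delta_rot": [0,0,-7.8],"linear": [0,0,0],"grip": 0.06},
    {"delta_rot": [0,0,-7.8],"linear": [0,0,0],"grip": 0.06},
    {"delta_rot": [0,0,-7.8],"linear": [0,0,0],"grip": 0.06},
    {"delta_rot": [0,0,-7.8],"linear": [0,0,0],"grip": 0.06},
    {"delta_rot": [0,0,-7.8],"linear": [0,0,0],"grip": 0.06},
    {"delta_rot": [0,0,-7.8],"linear": [0,0,0],"grip": 0.06},
  ],
  newtons=30,
)

```text
t: 0.9
tool_pos: [0.2472, -0.5736, 0.2305]
tool_rot: [-2.296, -2.142, -0.001]
contact_force: [0.1, -0.1, 0.8]
opening: 0.06
grip_force: 0.0
```

```bash
cat > go.py <<'E'
import sys
from h import *
def go(*targets):
    o=ctrl.get_obs();R=Ro.from_rotvec(o["tool_rot"]).as_matrix();p=np.array(o["tool_pos"])
    print("t",round(o["t"],2),"tcp",p.round(4),"yaw",np.degrees(np.arctan2(R[1,0],R[0,0])).round(2),"tilt",np.degrees(np.arccos(-R[2,2])).round(2),"F",np.round(o["contact_force"],1),"open",round(float(o["opening"]),4),"grip",np.round(o["grip_force"],1))
    for t in targets:
        d=R.T@(np.array(t)-p);print(t,"tool delta mm",(d*1000).round(1),"rows>=",np.ceil(np.linalg.norm(d)/.048));p=np.array(t)
if __name__=="__main__":
    go(*[eval(a) for a in sys.argv[1:]])
E
python3 go.py '(.526,-.192,.23)' '(.508,-.021,.23)' '(.508,-.021,.017)'
```

```text
t 0.9 tcp [ 0.2472 -0.5736  0.2305] yaw 86.03 tilt 0.07 F [ 0.1 -0.1  0.8] open 0.06 grip 0.0
(0.526, -0.192, 0.23) tool delta mm [400.  251.7   0.9] rows>= 10.0
(0.508, -0.021, 0.23) tool delta mm [169.3 -29.8   0.2] rows>= 4.0
(0.508, -0.021, 0.017) tool delta mm [-2.00e-01  1.00e-01  2.13e+02] rows>= 5.0
```

Emit:
jog_arm(
  steps=[
    {"delta_rot": [0,0,0],"linear": [0.04,0.0252,0],"grip": 0.06},
    {"delta_rot": [0,0,0],"linear": [0.04,0.0252,0],"grip": 0.06},
    {"delta_rot": [0,0,0],"linear": [0.04,0.0252,0],"grip": 0.06},
    {"delta_rot": [0,0,0],"linear": [0.04,0.0252,0],"grip": 0.06},
    {"delta_rot": [0,0,0],"linear": [0.04,0.0252,0],"grip": 0.06},
    {"delta_rot": [0,0,0],"linear": [0.04,0.0252,0],"grip": 0.06},
    {"delta_rot": [0,0,0],"linear": [0.04,0.0252,0],"grip": 0.06},
    {"delta_rot": [0,0,0],"linear": [0.04,0.0252,0],"grip": 0.06},
    {"delta_rot": [0,0,0],"linear": [0.04,0.0252,0],"grip": 0.06},
    {"delta_rot": [0,0,0],"linear": [0.04,0.0252,0],"grip": 0.06},
  ],
)

```text
t: 1.9
tool_pos: [0.5291, -0.1921, 0.2309]
tool_rot: [-2.303, -2.136, 0.0]
contact_force: [0.7, -0.6, -0.3]
opening: 0.0599
grip_force: 0.0
```

```bash
python3 - <<'E'
from h import *
import go
go.go((.508,-.021,.23))
im,d,K,C=snap("wrist","w1");p=cloud(d,K,C)
m=(abs(p[...,2]-.010)<.004)&(abs(p[...,0]-.526)<.05)&(abs(p[...,1]+.192)<.05)
n,l,s,c=cv2.connectedComponentsWithStats(m.astype(np.uint8));k=1+np.argmax(s[1:,4])
q=p[l==k][:,:2].astype(np.float32);print("foot",np.median(p[l==k][:,2]),cv2.minAreaRect(q),len(q))
for lo,hi in((.017,.035),(.035,.048),(.048,.056),(.056,.07)):
    t=p[(p[...,2]>lo)&(p[...,2]<hi)&(np.hypot(p[...,0]-.526,p[...,1]+.192)<.05)]
    if len(t)>5:
        c,r=cv2.minEnclosingCircle(t[:,:2].astype(np.float32));print(lo,len(t),np.round(c,4),round(r,4),t.mean(0).round(4))
cv2.imwrite("pics/w1.png",im[:,:,::-1])
E
```

```text
t 1.9 tcp [ 0.5291 -0.1921  0.2309] yaw 85.71 tilt 0.02 F [ 0.7 -0.6 -0.3] open 0.0599 grip 0.0
(0.508, -0.021, 0.23) tool delta mm [169.  -33.9   0.9] rows>= 4.0
foot 0.010154408500467255 ((0.5269094109535217, -0.19160977005958557), (0.05601609870791435, 0.0556500107049942), 42.765140533447266) 814
0.017 179 [ 0.5335 -0.1998] 0.0283 [ 0.5422 -0.2012  0.0282]
0.035 73 [ 0.5333 -0.1982] 0.0269 [ 0.536  -0.1908  0.0417]
0.048 90 [ 0.5271 -0.1913] 0.0179 [ 0.5282 -0.1815  0.0533]
0.056 614 [ 0.5275 -0.1913] 0.0171 [ 0.5272 -0.1909  0.0624]
```

View pics/w1.png

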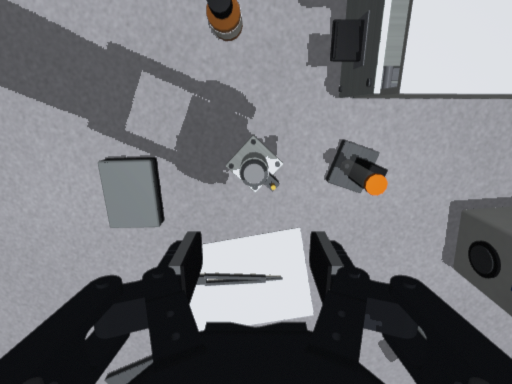

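The wrist view shows the carrier at (253,170) with its arm towards (273,187), plus the syringe stand, the latch at (347,40) and the bottle at (225,20). The foot measures 56x56 at z=.010 and the ring is at .062, which matches the description. Next is the bottle.

Emit:
jog_arm(
  steps=[
    {"delta_rot": [0,0,0],"linear": [0.0425,-0.0085,0],"grip": 0.06},
    {"delta_rot": [0,0,0],"linear": [0.0425,-0.0085,0],"grip": 0.06},
    {"delta_rot": [0,0,0],"linear": [0.0425,-0.0085,0],"grip": 0.06},
    {"delta_rot": [0,0,0],"linear": [0.0425,-0.0085,0],"grip": 0.06},
    {"delta_rot": [0,0,0],"linear": [0,0,0.04],"grip": 0.06},
    {"delta_rot": [0,0,0],"linear": [0,0,0.03],"grip": 0.06},
  ],
)

```text
t: 2.55
tool_pos: [0.5071, -0.0204, 0.1604]
tool_rot: [2.299, 2.139, 0.001]
contact_force: [-0.8, -0.3, -0.9]
opening: 0.0601
grip_force: 0.0
```

```bash
python3 - <<'E'
from h import *
import go
im,d,K,C=snap("wrist","w2");p=cloud(d,K,C)
for lo,hi in((.02,.045),(.045,.06),(.066,.09)):
    t=p[(p[...,2]>lo)&(p[...,2]<hi)&(np.hypot(p[...,0]-.508,p[...,1]+.021)<.035)]
    if len(t)>5:
        c,r=cv2.minEnclosingCircle(t[:,:2].astype(np.float32));print(lo,len(t),np.round(c,4),round(r,4),t.mean(0).round(4))
go.go((.508,-.021,.017),(.508,-.021,.12),(.4,.24,.12))
E
```

```text
0.02 174 [ 0.5084 -0.0167] 0.0177 [ 0.509  -0.0066  0.0336]
0.045 520 [ 0.5083 -0.0208] 0.0177 [ 0.5087 -0.0129  0.0538]
0.066 649 [ 0.508  -0.0208] 0.0117 [ 0.5083 -0.0192  0.0824]
t 2.6 tcp [ 0.5033 -0.0203  0.1538] yaw 85.81 tilt 0.57 F [-3.3  0.5 -3.3] open 0.0599 grip 0.0
(0.508, -0.021, 0.017) tool delta mm [ -0.5   6.1 136.8] rows>= 3.0
(0.508, -0.021, 0.12) tool delta mm [ 1.00e-01 -1.00e+00 -1.03e+02] rows>= 3.0
(0.4, 0.24, 0.12) tool delta mm [ 252.4 -126.8    1.5] rows>= 6.0
```

Emit:
jog_arm(
  steps=[
    {"delta_rot": [0,0,0],"linear": [0,0,0.03],"grip": 0.06},
    {"delta_rot": [0,0,0],"linear": [0,0,0.02],"grip": 0.06},
    {"delta_rot": [0,0,0],"linear": [0,0,0],"grip": 0.06},
    {"delta_rot": [0,0,0],"linear": [0,0,0],"grip": 0.06},
  ],
)

```text
t: 3.0
tool_pos: [0.5074, -0.0221, 0.1118]
tool_rot: [-2.303, -2.136, 0.0]
contact_force: [0.6, -0.9, 0.5]
opening: 0.0604
grip_force: 0.0
```

```bash
python3 go.py '(.508,-.021,.017)'
```

```text
t 3.0 tcp [ 0.5074 -0.0221  0.1118] yaw 85.69 tilt 0.02 F [ 0.6 -0.9  0.5] open 0.0604 grip 0.0
(0.508, -0.021, 0.017) tool delta mm [ 1.1  0.5 94.8] rows>= 2.0
```

Emit:
jog_arm(
  steps=[
    {"delta_rot": [0,0,0],"linear": [0.001,0.0005,0.03],"grip": 0.06},
    {"delta_rot": [0,0,0],"linear": [0,0,0.03],"grip": 0.06},
    {"delta_rot": [0,0,0],"linear": [0,0,0.02],"grip": 0.06},
    {"delta_rot": [0,0,0],"linear": [0,0,0.01],"grip": 0.06},
    {"delta_rot": [0,0,0],"linear": [0,0,0.004],"grip": 0.06},
    {"delta_rot": [0,0,0],"linear": [0,0,0],"grip": 0.02},
    {"delta_rot": [0,0,0],"linear": [0,0,0],"grip": 0.02},
    {"delta_rot": [0,0,0],"linear": [0,0,0],"grip": 0.02},
    {"delta_rot": [0,0,0],"linear": [0,0,0],"grip": 0.02},
    {"delta_rot": [0,0,0],"linear": [0,0,0],"grip": 0.02},
  ],
  newtons=25,
)

```text
t: 4.0
tool_pos: [0.5093, -0.0212, 0.019]
tool_rot: [2.301, 2.135, 0.003]
contact_force: [-0.6, 0.4, 7.2]
opening: 0.035
grip_force: 26.1
```

```bash
python3 go.py '(.508,-.021,.1)' '(.40,.24,.1)' '(.40,.24,.018)'
```

```text
t 4.0 tcp [ 0.5093 -0.0212  0.019 ] yaw 85.71 tilt 0.17 F [-0.6  0.4  7.2] open 0.035 grip 26.1
(0.508, -0.021, 0.1) tool delta mm [  0.1  -1.1 -81. ] rows>= 2.0
(0.4, 0.24, 0.1) tool delta mm [ 252.2 -127.2   -0.5] rows>= 6.0
(0.4, 0.24, 0.018) tool delta mm [ 0.  -0.2 82. ] rows>= 2.0
```

Emit:
jog_arm(
  steps=[
    {"delta_rot": [0,0,0],"linear": [0,0,-0.02],"grip": 0.02},
    {"delta_rot": [0,0,0],"linear": [0,0,-0.03],"grip": 0.02},
    {"delta_rot": [0,0,0],"linear": [0,0,-0.03],"grip": 0.02},
    {"delta_rot": [0,0,0],"linear": [0.03,-0.015,0],"grip": 0.02},
    {"delta_rot": [0,0,0],"linear": [0.04,-0.02,0],"grip": 0.02},
    {"delta_rot": [0,0,0],"linear": [0.04,-0.02,0],"grip": 0.02},
    {"delta_rot": [0,0,0],"linear": [0.04,-0.02,0],"grip": 0.02},
    {"delta_rot": [0,0,0],"linear": [0.04,-0.02,0],"grip": 0.02},
    {"delta_rot": [0,0,0],"linear": [0.04,-0.02,0],"grip": 0.02},
    {"delta_rot": [0,0,0],"linear": [0.02,-0.01,0],"grip": 0.02},
  ],
)

```text
t: 5.0
tool_pos: [0.4, 0.2401, 0.097]
tool_rot: [-2.299, -2.139, 0.0]
contact_force: [-0.1, -0.9, -0.7]
opening: 0.035
grip_force: 25.5
```

```bash
python3 go.py '(.40,.24,.02)'
```

```text
t 5.0 tcp [0.4    0.2401 0.097 ] yaw 85.86 tilt 0.05 F [-0.1 -0.9 -0.7] open 0.035 grip 25.5
(0.4, 0.24, 0.02) tool delta mm [-0.1  0.  77. ] rows>= 2.0
```

Emit:
jog_arm(
  steps=[
    {"delta_rot": [0,0,0],"linear": [0,0,0.025],"grip": 0.02},
    {"delta_rot": [0,0,0],"linear": [0,0,0.025],"grip": 0.02},
    {"delta_rot": [0,0,0],"linear": [0,0,0.015],"grip": 0.02},
    {"delta_rot": [0,0,0],"linear": [0,0,0.007],"grip": 0.02},
    {"delta_rot": [0,0,0],"linear": [0,0,0.004],"grip": 0.02},
    {"delta_rot": [0,0,0],"linear": [0,0,0.002],"grip": 0.02},
    {"delta_rot": [0,0,0],"linear": [0,0,0],"grip": 0.045},
    {"delta_rot": [0,0,0],"linear": [0,0,0],"grip": 0.06},
    {"delta_rot": [0,0,0],"linear": [0,0,0],"grip": 0.06},
  ],
)

```text
t: 5.9
tool_pos: [0.4027, 0.238, 0.0202]
tool_rot: [2.303, 2.136, 0.003]
contact_force: [0.6, 0.7, 0.6]
opening: 0.0599
grip_force: 0.0
```

```bash
python3 go.py '(.40,.24,.17)' '(.610,.0379,.17)' '(.610,.0379,.079)'
```

```text
t 5.9 tcp [0.4027 0.238  0.0202] yaw 85.7 tilt 0.1 F [0.6 0.7 0.6] open 0.0599 grip 0.0
(0.4, 0.24, 0.17) tool delta mm [   1.9   -2.6 -149.8] rows>= 4.0
(0.61, 0.0379, 0.17) tool delta mm [-1.858e+02  2.246e+02  2.000e-01] rows>= 7.0
(0.61, 0.0379, 0.079) tool delta mm [-0.1 -0.1 91. ] rows>= 2.0
```

Emit:
jog_arm(
  steps=[
    {"delta_rot": [0,0,0],"linear": [0,0,-0.025],"grip": 0.06},
    {"delta_rot": [0,0,0],"linear": [0,0,-0.04],"grip": 0.06},
    {"delta_rot": [0,0,0],"linear": [0,0,-0.045],"grip": 0.06},
    {"delta_rot": [0,0,0],"linear": [0,0,-0.045],"grip": 0.06},
    {"delta_rot": [0,0,0],"linear": [-0.035,0.026,0],"grip": 0.06},
    {"delta_rot": [0,0,0],"linear": [-0.04,0.031,0],"grip": 0.04},
    {"delta_rot": [0,0,0],"linear": [-0.04,0.031,0],"grip": 0.04},
    {"delta_rot": [0,0,0],"linear": [-0.04,0.031,0],"grip": 0.036},
    {"delta_rot": [0,0,0],"linear": [-0.033,0.022,0],"grip": 0.036},
    {"delta_rot": [0,0,0],"linear": [0,0,0],"grip": 0.036},
  ],
)

```text
t: 6.9
tool_pos: [0.5295, 0.0374, 0.1751]
tool_rot: [2.307, 2.129, 0.001]
contact_force: [-0.9, -0.3, -0.2]
opening: 0.036
grip_force: 0.0
```

```bash
python3 - <<'E'
from h import *
import go
im,d,K,C=snap("wrist","w3");p=cloud(d,K,C)
ps=np.radians(-4.53);ex=np.array([np.cos(ps),np.sin(ps)]);ey=np.array([-np.sin(ps),np.cos(ps)])
f=p[...,:2]@ex;s=p[...,:2]@ey;z=p[...,2]
b=(z>.096)&(z<.108)&(f>.585)&(f<.625);print("bar",b.sum(),np.percentile(f[b],[1,50,99]),np.percentile(s[b],[0.5,99.5]),np.percentile(z[b],[50,95]))
t=(z>.114)&(z<.123)&(f>.63)&(f<.66);print("panel top",t.sum(),np.percentile(f[t],[1,50,99]),np.percentile(s[t],[.5,99.5]),np.median(z[t]),"slope",np.degrees(np.arctan(np.polyfit(s[t],f[t],1)[0])))
t=(z>.02)&(z<.11)&(f>.635)&(f<.655);print("face",np.percentile(f[t],[10,50]))
l=(z>.072)&(z<.088)&(f>.605)&(f<.643)&(s<.03);print("latch",l.sum(),np.percentile(f[l],[1,99]),np.percentile(s[l],[1,99]),np.median(z[l]))
r=(z>.122)&(z<.13)&(f>.655);print("roof front",np.percentile(f[r],[.5,2]),np.percentile(s[r],[.2,99.8]))
go.go()
E
```

```text
bar 2185 [0.59984908 0.60563128 0.6243581 ] [0.03207742 0.14145653] [0.10270055 0.10428354]
panel top 2492 [0.64476573 0.64676304 0.65121807] [-0.03652445  0.17522188] 0.118718103778498 slope 0.04473986546990874
face [0.64429837 0.64537949]
latch 248 [0.61527438 0.64279033] [-0.0088251   0.00466085] 0.07990419714637986
roof front [0.66460733 0.6650586 ] [-0.06055974  0.17590806]
t 6.95 tcp [0.5284 0.0394 0.1747] yaw 85.49 tilt 0.02 F [-1.1  1.1  0.1] open 0.0361 grip 0.0
```

View pics/w3.png

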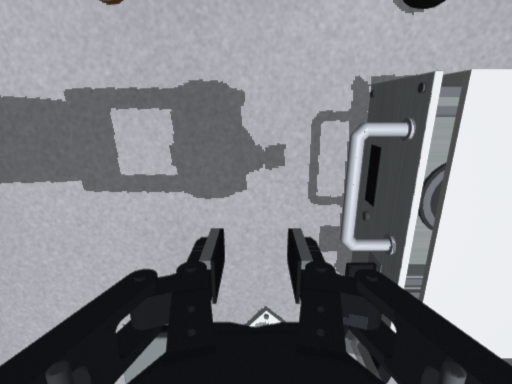

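The handle bar runs from (352,140) to (350,240) in the wrist view. Its top is at z=.1035, f=.605 (distance along the unit's x), s .032–.141 (along its y). The panel face is at f=.645 and yaw is confirmed at -4.5°.

Emit:
jog_arm(
  steps=[
    {"delta_rot": [0,0,0],"linear": [0.002,0.027,0],"grip": 0.036},
    {"delta_rot": [0,0,0],"linear": [0.002,0.034,0],"grip": 0.036},
    {"delta_rot": [0,0,0],"linear": [0.002,0.02,0],"grip": 0.036},
    {"delta_rot": [0,0,0],"linear": [0,0,0.02],"grip": 0.036},
    {"delta_rot": [0,0,0],"linear": [0,0,0.02],"grip": 0.036},
    {"delta_rot": [0,0,0],"linear": [0,0,0.01],"grip": 0.036},
    {"delta_rot": [0,0,0],"linear": [0,0,0],"grip": 0.036},
    {"delta_rot": [0,0,0],"linear": [0,0,0],"grip": 0.036},
  ],
)

```text
t: 7.75
tool_pos: [0.6087, 0.0417, 0.125]
tool_rot: [2.302, 2.137, 0.001]
contact_force: [-0.4, 0.4, -0.2]
opening: 0.0358
grip_force: 0.0
```

```bash
python3 go.py '(.610,.0389,.083)'
```

```text
t 7.75 tcp [0.6087 0.0417 0.125 ] yaw 85.75 tilt 0.04 F [-0.4  0.4 -0.2] open 0.0358 grip 0.0
(0.61, 0.0389, 0.083) tool delta mm [-2.7  1.5 42. ] rows>= 1.0
```

Emit:
jog_arm(
  steps=[
    {"delta_rot": [0,0,0],"linear": [-0.003,0.001,0.015],"grip": 0.036},
    {"delta_rot": [0,0,0],"linear": [0,0,0.015],"grip": 0.036},
    {"delta_rot": [0,0,0],"linear": [0,0,0.011],"grip": 0.036},
    {"delta_rot": [0,0,0],"linear": [0,0,0],"grip": 0.036},
    {"delta_rot": [0,0,0],"linear": [0,0,0],"grip": 0.0},
    {"delta_rot": [0,0,0],"linear": [0,0,0],"grip": 0.0},
    {"delta_rot": [0,0,0],"linear": [0,0,0],"grip": 0.0},
    {"delta_rot": [0,0,0],"linear": [0,0,0],"grip": 0.0},
  ],
  newtons=50,
)

```text
t: 8.55
tool_pos: [0.61, 0.038, 0.0838]
tool_rot: [2.303, 2.136, 0.001]
contact_force: [1.9, 0.8, -2.2]
opening: 0.0089
grip_force: 48.7
```

```bash
python3 go.py
```

```text
t 8.55 tcp [0.61   0.038  0.0838] yaw 85.7 tilt 0.07 F [ 1.9  0.8 -2.2] open 0.0089 grip 48.7
```

Emit:
jog_arm(
  steps=[
    {"delta_rot": [0,0,0],"linear": [0,-0.01,0],"grip": 0.0},
    {"delta_rot": [0,0,0],"linear": [0,-0.02,0],"grip": 0.0},
    {"delta_rot": [0,0,0],"linear": [0,-0.025,0],"grip": 0.0},
    {"delta_rot": [0,0,0],"linear": [0,-0.025,0],"grip": 0.0},
    {"delta_rot": [0,0,0],"linear": [0,-0.025,0],"grip": 0.0},
    {"delta_rot": [0,0,0],"linear": [0,-0.025,0],"grip": 0.0},
    {"delta_rot": [0,0,0],"linear": [0,-0.02,0],"grip": 0.0},
    {"delta_rot": [0,0,0],"linear": [0,-0.015,0],"grip": 0.0},
    {"delta_rot": [0,0,0],"linear": [0,-0.01,0],"grip": 0.0},
  ],
)

```text
t: 9.45
tool_pos: [0.4353, 0.0519, 0.0837]
tool_rot: [2.302, 2.135, 0.006]
contact_force: [8.3, 4.0, -7.6]
opening: 0.0089
grip_force: 50.3
```

```bash
python3 go.py
```

```text
t 9.45 tcp [0.4353 0.0519 0.0837] yaw 85.7 tilt 0.25 F [ 8.3  4.  -7.6] open 0.0089 grip 50.3
```

Emit:
jog_arm(
  steps=[
    {"delta_rot": [0,0,0],"linear": [0,-0.005,0],"grip": 0.0},
    {"delta_rot": [0,0,0],"linear": [0,-0.005,0],"grip": 0.0},
    {"delta_rot": [0,0,0],"linear": [0,-0.004,0],"grip": 0.0},
    {"delta_rot": [0,0,0],"linear": [0,-0.003,0],"grip": 0.0},
    {"delta_rot": [0,0,0],"linear": [0,-0.002,0],"grip": 0.0},
    {"delta_rot": [0,0,0],"linear": [0,0,0],"grip": 0.0},
  ],
)

```text
t: 10.05
tool_pos: [0.4163, 0.0534, 0.0837]
tool_rot: [-2.303, -2.136, -0.004]
contact_force: [1.7, 5.3, -1.8]
opening: 0.009
grip_force: 51.2
```

```bash
python3 - <<'E'
from h import *
import go
go.go()
im,d,K,C=snap("wrist","w4");p=cloud(d,K,C)
ps=np.radians(-4.53);ex=np.array([np.cos(ps),np.sin(ps)]);ey=np.array([-np.sin(ps),np.cos(ps)])
f=p[...,:2]@ex;s=p[...,:2]@ey;z=p[...,2]
t=(z>.114)&(z<.123)&(f>.43)&(f<.49);print("panel top",t.sum(),np.percentile(f[t],[1,10,50,99]),np.percentile(s[t],[.5,99.5]),np.median(z[t]))
r=(z>.122)&(z<.13)&(f>.655);print("roof front",r.sum(),np.percentile(f[r],[.5,2]) if r.any() else 0)
E
```

```text
t 10.05 tcp [0.4163 0.0534 0.0837] yaw 85.7 tilt 0.14 F [ 1.7  5.3 -1.8] open 0.009 grip 51.2
panel top 3980 [0.45074303 0.45108616 0.45308833 0.45686534] [0.06635106 0.17541824] 0.1189219105726053
roof front 0 0
```

Emit:
jog_arm(
  steps=[
    {"delta_rot": [0,0,0],"linear": [0,0.003,0],"grip": 0.0},
    {"delta_rot": [0,0,0],"linear": [0,0.003,0],"grip": 0.0},
    {"delta_rot": [0,0,0],"linear": [0,0,0],"grip": 0.0},
  ],
)

```text
t: 10.4
tool_pos: [0.4184, 0.0532, 0.0836]
tool_rot: [-2.295, -2.13, 0.011]
contact_force: [-16.0, 6.5, 14.2]
opening: 0.0088
grip_force: 52.9
```

```bash
python3 go.py
```

```text
t 10.4 tcp [0.4184 0.0532 0.0836] yaw 85.72 tilt 0.7 F [-16.    6.5  14.2] open 0.0088 grip 52.9
```

Emit:
jog_arm(
  steps=[
    {"delta_rot": [0,0,0],"linear": [0,-0.004,0],"grip": 0.0},
    {"delta_rot": [0,0,0],"linear": [0,0,0],"grip": 0.03},
    {"delta_rot": [0,0,0],"linear": [0,0,0],"grip": 0.036},
    {"delta_rot": [0,0,0],"linear": [0,0,0],"grip": 0.036},
    {"delta_rot": [0,0,0],"linear": [0,0,-0.015],"grip": 0.036},
    {"delta_rot": [0,0,0],"linear": [0,0,-0.03],"grip": 0.036},
    {"delta_rot": [0,0,0],"linear": [0,0,-0.045],"grip": 0.036},
    {"delta_rot": [0,0,0],"linear": [0,0,-0.045],"grip": 0.036},
    {"delta_rot": [0,0,0],"linear": [-0.03,0.035,0],"grip": 0.06},
    {"delta_rot": [0,0,0],"linear": [-0.01,0.025,0],"grip": 0.06},
  ],
)

```text
t: 11.4
tool_pos: [0.4774, 0.0061, 0.2218]
tool_rot: [2.299, 2.131, 0.005]
contact_force: [0.5, 0.1, -0.2]
opening: 0.0595
grip_force: 0.0
```

Emit:
jog_arm(
  steps=[
    {"delta_rot": [0,0,0],"linear": [0,0,0],"grip": 0.06},
    {"delta_rot": [0,0,0],"linear": [0,0,0],"grip": 0.06},
  ],
)

```text
t: 11.6
tool_pos: [0.4746, 0.0078, 0.2178]
tool_rot: [-2.303, -2.135, 0.002]
contact_force: [0.5, -0.3, 0.1]
opening: 0.06
grip_force: 0.0
```

```bash
python3 - <<'E'
from h import *
import go
go.go()
im,d,K,C=snap("wrist","w5");p=cloud(d,K,C)
ps=np.radians(-4.53);ex=np.array([np.cos(ps),np.sin(ps)]);ey=np.array([-np.sin(ps),np.cos(ps)])
f=p[...,:2]@ex;s=p[...,:2]@ey;z=p[...,2]
t=(z>.114)&(z<.123)&(f>.43)&(f<.49);print("panel top",t.sum(),np.percentile(f[t],[1,10,50,99]),np.percentile(s[t],[.5,99.5]),np.median(z[t]))
m=(z>.027)&(z<.038)&(np.hypot(f-.556,s-.056)<.07)
n,l,st,c=cv2.connectedComponentsWithStats(m.astype(np.uint8));k=1+np.argmax(st[1:,4]);m=l==k
q=p[m];c,r=cv2.minEnclosingCircle(q[:,:2].astype(np.float32));print("plate z",np.median(q[:,2]),"c",c,"r",r,len(q),"expected",(.4507+.105)*ex+.0556*ey)
E
```

```text
t 11.6 tcp [0.4746 0.0078 0.2178] yaw 85.66 tilt 0.1 F [ 0.5 -0.3  0.1] open 0.06 grip 0.0
panel top 1809 [0.45214934 0.45282962 0.4552926  0.45816685] [-0.0608953  0.1751554] 0.11903227509081957
plate z 0.03237394483430922 c (0.5583701133728027, 0.011075776070356369) r 0.04994775354862213 4299 expected [0.55835541 0.01153653]
```

View pics/w5.png

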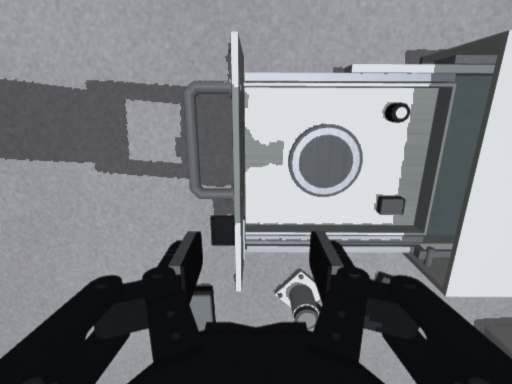

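The plate sits at (326,160) in the wrist view: dark disc, bright rim, tray empty. Its measured z is .032 and its centre (.558–.560,.011) matches the expected point. Now to the carrier.

Emit:
jog_arm(
  steps=[
    {"delta_rot": [0,0,0],"linear": [-0.039,0.0135,0],"grip": 0.06},
    {"delta_rot": [0,0,0],"linear": [-0.039,0.0135,0],"grip": 0.06},
    {"delta_rot": [0,0,0],"linear": [-0.039,0.0135,0],"grip": 0.06},
    {"delta_rot": [0,0,0],"linear": [-0.039,0.0135,0],"grip": 0.06},
    {"delta_rot": [0,0,0],"linear": [-0.039,0.0135,0],"grip": 0.06},
    {"delta_rot": [0,0,-7.8],"linear": [0,0,0],"grip": 0.06},
    {"delta_rot": [0,0,-7.8],"linear": [0,0,0],"grip": 0.06},
    {"delta_rot": [0,0,-7.8],"linear": [0,0,0],"grip": 0.06},
    {"delta_rot": [0,0,-7.8],"linear": [0,0,0],"grip": 0.06},
    {"delta_rot": [0,0,-7.8],"linear": [0,0,0],"grip": 0.06},
  ],
)

```text
t: 12.65
tool_pos: [0.5269, -0.1904, 0.218]
tool_rot: [-1.448, -2.787, 0.0]
contact_force: [-0.5, -0.7, -0.5]
opening: 0.06
grip_force: 0.0
```

Emit:
jog_arm(
  steps=[
    {"delta_rot": [0,0,-7.8],"linear": [0,0,0],"grip": 0.06},
    {"delta_rot": [0,0,0],"linear": [0,0,0],"grip": 0.06},
    {"delta_rot": [0,0,0],"linear": [0,0,0],"grip": 0.06},
  ],
)

```text
t: 12.95
tool_pos: [0.5272, -0.1907, 0.2181]
tool_rot: [-1.268, -2.874, 0.0]
contact_force: [0.3, 0.3, -0.2]
opening: 0.0598
grip_force: 0.0
```

```bash
python3 - <<'E'
from h import *
import go
im,d,K,C=load("w5");g=cv2.cvtColor(im,cv2.COLOR_RGB2GRAY);p=cloud(d,K,C)
# dark disc inside bright rim
m=((g<125)&(abs(p[...,2]-.032)<.006)).astype(np.uint8);n,l,st,c=cv2.connectedComponentsWithStats(m);k=l[160,326]
cn=max(cv2.findContours((l==k).astype(np.uint8),0,1)[0],key=cv2.contourArea)
w=np.array([ray(u,v,.032,K,C)[:2] for u,v in cn[:,0]],np.float32);e=cv2.fitEllipse(w);print("disc",k,e,cv2.fitEllipse(cn))
im,d,K,C=snap("wrist","w6");p=cloud(d,K,C)
for lo,hi in((.006,.014),(.048,.056),(.056,.07)):
    t=p[(p[...,2]>lo)&(p[...,2]<hi)&(np.hypot(p[...,0]-.527,p[...,1]+.192)<.045)];q=t[:,:2].astype(np.float32)
    print(lo,len(t),cv2.minEnclosingCircle(q),cv2.minAreaRect(q))
go.go((.527,-.1915,.1),(.527,-.1915,.022))
E
```

```text
disc 23 ((0.5598656535148621, 0.011734670028090477), (0.0631166473031044, 0.06360609084367752), 102.1917495727539) ((325.46722412109375, 161.04403686523438), (49.91179656982422, 54.082740783691406), 53.010047912597656)
0.006 964 ((0.5267175436019897, -0.191584050655365), 0.038708534091711044) ((0.5265946388244629, -0.19192785024642944), (0.055803146213293076, 0.05617363750934601), 43.14929962158203)
0.048 105 ((0.5267444849014282, -0.1919223815202713), 0.018017861992120743) ((0.5231282114982605, -0.1880710870027542), (0.034794121980667114, 0.02465670369565487), 45.11381912231445)
0.056 658 ((0.5268374681472778, -0.19171257317066193), 0.016512271016836166) ((0.5268462300300598, -0.1917639970779419), (0.03152919188141823, 0.03215405344963074), 41.33536911010742)
t 13.0 tcp [ 0.5273 -0.1909  0.2182] yaw 132.41 tilt 0.02 F [ 0.5  0.3 -0.6] open 0.0602 grip 0.0
(0.527, -0.1915, 0.1) tool delta mm [ -0.3  -0.6 118.2] rows>= 3.0
(0.527, -0.1915, 0.022) tool delta mm [-0.  0. 78.] rows>= 2.0
```

Emit:
jog_arm(
  steps=[
    {"delta_rot": [0,0,0],"linear": [0,-0.001,0.04],"grip": 0.06},
    {"delta_rot": [0,0,-0.6],"linear": [0,0,0.045],"grip": 0.06},
    {"delta_rot": [0,0,0],"linear": [0,0,0.045],"grip": 0.06},
    {"delta_rot": [0,0,0],"linear": [0,0,0.04],"grip": 0.06},
    {"delta_rot": [0,0,0],"linear": [0,0,0.019],"grip": 0.06},
    {"delta_rot": [0,0,0],"linear": [0,0,0.007],"grip": 0.06},
    {"delta_rot": [0,0,0],"linear": [0,0,0],"grip": 0.06},
  ],
)

```text
t: 13.7
tool_pos: [0.5263, -0.1917, 0.0216]
tool_rot: [-1.251, -2.88, -0.0]
contact_force: [0.7, 0.3, 0.5]
opening: 0.0598
grip_force: 0.0
```

Emit:
jog_arm(
  steps=[
    {"delta_rot": [0,0,0],"linear": [0,0,0],"grip": 0.045},
    {"delta_rot": [0,0,0],"linear": [0,0,0],"grip": 0.02},
    {"delta_rot": [0,0,0],"linear": [0,0,0],"grip": 0.02},
    {"delta_rot": [0,0,0],"linear": [0,0,0],"grip": 0.02},
    {"delta_rot": [0,0,0],"linear": [0,0,0],"grip": 0.02},
  ],
  newtons=40,
)

```text
t: 14.2
tool_pos: [0.5285, -0.193, 0.0247]
tool_rot: [1.249, 2.878, -0.001]
contact_force: [-0.8, 1.0, 7.1]
opening: 0.035
grip_force: 40.8
```

```bash
python3 go.py '(.527,-.1915,.17)' '(.5598,.0117,.17)' '(.5598,.0117,.053)'
```

```text
t 14.2 tcp [ 0.5285 -0.193   0.0247] yaw 133.1 tilt 0.23 F [-0.8  1.   7.1] open 0.035 grip 40.8
(0.527, -0.1915, 0.17) tool delta mm [ 1.600e+00  1.000e-01 -1.453e+02] rows>= 4.0
(0.5598, 0.0117, 0.17) tool delta mm [126.  162.8  -0.3] rows>= 5.0
(0.5598, 0.0117, 0.053) tool delta mm [ 5.00e-01 -1.00e-01  1.17e+02] rows>= 3.0
```

Emit:
jog_arm(
  steps=[
    {"delta_rot": [0,0,0],"linear": [0,0,-0.015],"grip": 0.02},
    {"delta_rot": [0,0,0],"linear": [0,0,-0.03],"grip": 0.02},
    {"delta_rot": [0,0,0],"linear": [0,0,-0.04],"grip": 0.02},
    {"delta_rot": [0,0,0],"linear": [0,0,-0.04],"grip": 0.02},
    {"delta_rot": [0,0,0],"linear": [0,0,-0.02],"grip": 0.02},
    {"delta_rot": [0,0,0],"linear": [0.02,0.026,0],"grip": 0.02},
    {"delta_rot": [0,0,0],"linear": [0.025,0.032,0],"grip": 0.02},
    {"delta_rot": [0,0,0],"linear": [0.025,0.032,0],"grip": 0.02},
    {"delta_rot": [0,0,0],"linear": [0.025,0.032,0],"grip": 0.02},
    {"delta_rot": [0,0,0],"linear": [0.02,0.026,0],"grip": 0.02},
  ],
)

```text
t: 15.2
tool_pos: [0.5557, -0.0049, 0.1676]
tool_rot: [-1.249, -2.882, -0.0]
contact_force: [0.4, 0.0, -2.4]
opening: 0.035
grip_force: 40.6
```

Emit:
jog_arm(
  steps=[
    {"delta_rot": [0,0,0],"linear": [0.009,0.015,0],"grip": 0.02},
    {"delta_rot": [0,0,0],"linear": [0,0,0],"grip": 0.02},
    {"delta_rot": [0,0,0],"linear": [0,0,0],"grip": 0.02},
  ],
)

```text
t: 15.5
tool_pos: [0.5607, 0.0098, 0.1674]
tool_rot: [-1.249, -2.882, 0.001]
contact_force: [-0.1, -0.5, -1.6]
opening: 0.0354
grip_force: 40.6
```

```bash
python3 - <<'E'
from h import *
import go
go.go((.5598,.0117,.0567))
o=ctrl.get_obs();R=Ro.from_rotvec(o["tool_rot"]).as_matrix();tp=np.array(o["tool_pos"])
im,d,K,C=snap("wrist","w7");p=cloud(d,K,C);q=(p-tp)@R
m=(np.hypot(q[...,0],q[...,1])<.06)&(q[...,2]>-.05)&(q[...,2]<.03)
for lo,hi in((-.044,-.03),(-.03,0),(0.0,.012),(.012,.03)):
    t=q[m&(q[...,2]>lo)&(q[...,2]<hi)]
    if len(t)>5: print(lo,len(t),t.min(0).round(3),t.max(0).round(3))
cv2.imwrite("pics/w7.png",im[:,:,::-1])
E
```

```text
t 15.5 tcp [0.5607 0.0098 0.1674] yaw 133.15 tilt 0.05 F [-0.1 -0.5 -1.6] open 0.0354 grip 40.6
(0.5598, 0.0117, 0.0567) tool delta mm [  2.    0.8 110.7] rows>= 3.0
-0.044 5411 [-0.015 -0.038 -0.044] [ 0.019  0.037 -0.03 ]
-0.03 3010 [-0.035 -0.031 -0.03 ] [ 0.02   0.031 -0.   ]
0.0 562 [ 0.006 -0.026  0.   ] [0.027 0.025 0.012]
0.012 2924 [-0.002 -0.028  0.012] [0.03  0.028 0.024]
```

View pics/w7.png

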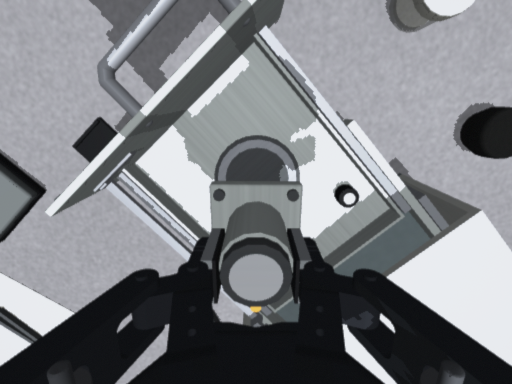

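The carrier is held upright, foot at (256,210) px and its centre 2 mm towards tool +x. It is already above the plate centre, so I'll lower it.

Emit:
jog_arm(
  steps=[
    {"delta_rot": [0,0,0],"linear": [0,0.001,0.02],"grip": 0.02},
    {"delta_rot": [0,0,0],"linear": [0,0,0.03],"grip": 0.02},
    {"delta_rot": [0,0,0],"linear": [0,0,0.03],"grip": 0.02},
    {"delta_rot": [0,0,0],"linear": [0,0,0.015],"grip": 0.02},
    {"delta_rot": [0,0,0],"linear": [0,0,0.007],"grip": 0.02},
    {"delta_rot": [0,0,0],"linear": [0,0,0.004],"grip": 0.02},
    {"delta_rot": [0,0,0],"linear": [0,0,0.002],"grip": 0.02},
    {"delta_rot": [0,0,0],"linear": [0,0,0],"grip": 0.02},
  ],
)

```text
t: 16.35
tool_pos: [0.5627, 0.0103, 0.0605]
tool_rot: [1.249, 2.88, 0.001]
contact_force: [0.0, -0.5, -2.5]
opening: 0.0352
grip_force: 40.6
```

```bash
python3 go.py '(.5598,.0117,.0567)'
```

```text
t 16.35 tcp [0.5627 0.0103 0.0605] yaw 133.1 tilt 0.11 F [ 0.  -0.5 -2.5] open 0.0352 grip 40.6
(0.5598, 0.0117, 0.0567) tool delta mm [ 3.  -1.2  3.7] rows>= 1.0
```

Emit:
jog_arm(
  steps=[
    {"delta_rot": [0,0,0],"linear": [0.001,-0.001,0.001],"grip": 0.02},
    {"delta_rot": [0,0,0],"linear": [0,0,0.001],"grip": 0.02},
    {"delta_rot": [0,0,0],"linear": [0,0,0.001],"grip": 0.02},
    {"delta_rot": [0,0,0],"linear": [0,0,0.001],"grip": 0.02},
    {"delta_rot": [0,0,0],"linear": [0,0,0],"grip": 0.02},
  ],
)

```text
t: 16.85
tool_pos: [0.5608, 0.0106, 0.0567]
tool_rot: [1.25, 2.882, 0.0]
contact_force: [-3.5, 0.9, 5.4]
opening: 0.035
grip_force: 41.4
```

```bash
python3 go.py
```

```text
t 16.85 tcp [0.5608 0.0106 0.0567] yaw 133.12 tilt 0.02 F [-3.5  0.9  5.4] open 0.035 grip 41.4
```

Contact: Fz went from -2.5 to +5.4. I'll open gently and rise.

Emit:
jog_arm(
  steps=[
    {"delta_rot": [0,0,0],"linear": [0,0,0],"grip": 0.038},
    {"delta_rot": [0,0,0],"linear": [0,0,0],"grip": 0.045},
    {"delta_rot": [0,0,0],"linear": [0,0,0],"grip": 0.06},
    {"delta_rot": [0,0,0],"linear": [0,0,0],"grip": 0.06},
    {"delta_rot": [0,0,0],"linear": [0,0,-0.01],"grip": 0.06},
    {"delta_rot": [0,0,0],"linear": [0,0,-0.025],"grip": 0.06},
    {"delta_rot": [0,0,0],"linear": [0,0,-0.04],"grip": 0.06},
    {"delta_rot": [0,0,0],"linear": [0,0,-0.045],"grip": 0.06},
    {"delta_rot": [0,0,0],"linear": [0,0,-0.03],"grip": 0.06},
    {"delta_rot": [0,0,0],"linear": [0,0,0],"grip": 0.06},
  ],
)

```text
t: 17.85
tool_pos: [0.5638, 0.0102, 0.213]
tool_rot: [1.245, 2.872, 0.006]
contact_force: [0.7, -0.5, 0.4]
opening: 0.0599
grip_force: 0.0
```

```bash
python3 - <<'E'
from h import *
import go
go.go((.4326,-.0483,.2))
for n in("wrist","top"):
    im,d,K,C=snap(n,"w8"+n);p=cloud(d,K,C)
    for lo,hi in((.036,.047),(.086,.102)):
        t=p[(p[...,2]>lo)&(p[...,2]<hi)&(np.hypot(p[...,0]-.56,p[...,1]-.0117)<.05)];q=t[:,:2].astype(np.float32)
        if len(t)>8:print(n,lo,len(t),np.median(t[:,2]).round(4),np.round(cv2.minEnclosingCircle(q)[0],4),cv2.minAreaRect(q))
E
```

```text
t 17.85 tcp [0.5638 0.0102 0.213 ] yaw 133.11 tilt 0.7 F [ 0.7 -0.5  0.4] open 0.0599 grip 0.0
(0.4326, -0.0483, 0.2) tool delta mm [  47.1 -135.9   11.5] rows>= 4.0
wrist 0.036 1184 0.0422 [0.5588 0.0118] ((0.5590987801551819, 0.012052327394485474), (0.05582934990525246, 0.05507444962859154), 42.73655700683594)
wrist 0.086 902 0.0944 [0.5593 0.012 ] ((0.5585813522338867, 0.01208707969635725), (0.033804502338171005, 0.03324903920292854), 81.1915054321289)
top 0.036 106 0.0407 [0.5434 0.0231] ((0.5374990701675415, 0.02468295395374298), (0.06189584359526634, 0.03439544141292572), 69.93698120117188)
top 0.086 16 0.0918 [0.5451 0.0113] ((0.5440199971199036, 0.011334927752614021), (0.01914994604885578, 0.0053434534929692745), 88.95513153076172)
```

The carrier stands at (.559,.012) with its foot top at .042 and ring top at .094. It is within about 1 mm of the plate centre. Next is the latch, with closed fingers turned to the unit's axes.

Emit:
jog_arm(
  steps=[
    {"delta_rot": [0,0,-8.4],"linear": [0,0,0],"grip": 0.0},
    {"delta_rot": [0,0,-8.4],"linear": [0,0,0],"grip": 0.0},
    {"delta_rot": [0,0,-8.4],"linear": [0,0,0],"grip": 0.0},
    {"delta_rot": [0,0,-8.4],"linear": [0,0,0],"grip": 0.0},
    {"delta_rot": [0,0,-8.4],"linear": [0,0,0],"grip": 0.0},
    {"delta_rot": [0,0,-0.4],"linear": [0.03,-0.017,0],"grip": 0.0},
    {"delta_rot": [0,0,0],"linear": [0.04,-0.022,0],"grip": 0.0},
    {"delta_rot": [0,0,0],"linear": [0.034,-0.019,0],"grip": 0.0},
    {"delta_rot": [0,0,0],"linear": [0.02,-0.011,0],"grip": 0.0},
    {"delta_rot": [0,0,0],"linear": [0,0,0],"grip": 0.0},
  ],
)

```text
t: 18.95
tool_pos: [0.4286, -0.0487, 0.203]
tool_rot: [-0.127, -3.136, -0.001]
contact_force: [0.2, -0.4, 0.2]
opening: 0.0002
grip_force: 0.0
```

```bash
python3 - <<'E'
from h import *
import go
go.go((.4345,-.0489,.2),(.4345,-.0489,.09))
im,d,K,C=snap("wrist","w9");p=cloud(d,K,C)
ps=np.radians(-4.53);ex=np.array([np.cos(ps),np.sin(ps)]);ey=np.array([-np.sin(ps),np.cos(ps)])
f=p[...,:2]@ex;s=p[...,:2]@ey;z=p[...,2]
l=(z>.072)&(z<.088)&(f>.41)&(f<.45)&(s<.03)&(s>-.05);print("latch",l.sum(),np.percentile(f[l],[1,99]),np.percentile(s[l],[1,99]),np.median(z[l]))
cv2.imwrite("pics/w9.png",im[:,:,::-1])
E
```

```text
t 18.95 tcp [ 0.4286 -0.0487  0.203 ] yaw 175.38 tilt 0.2 F [ 0.2 -0.4  0.2] open 0.0002 grip 0.0
(0.4345, -0.0489, 0.2) tool delta mm [-5.9  0.3  3. ] rows>= 1.0
(0.4345, -0.0489, 0.09) tool delta mm [ -0.4  -0.  110. ] rows>= 3.0
latch 954 [0.42220649 0.44970371] [-0.03123883  0.0033883 ] 0.08022024452950505
```

View pics/w9.png

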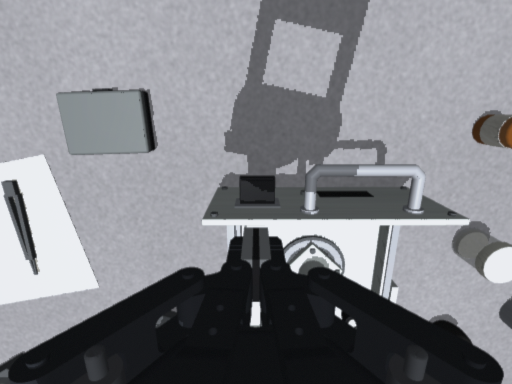

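The latch is at (257,190), measured f .422–.450, s centre -.014, z .080; the handle's near post is at (310,190). The closed finger links spread sideways, so I'll check their width against height from the depth before going down.

```bash
python3 - <<'E'
from h import *
im,d,K,C=load("w9");T=np.array(ctrl.camera_info("wrist")["T_tool_cam"]);q=cloud(d,K,T)
m=(d>0)&(d<.17)
for a in range(-110,10,8):
    t=q[m&(q[...,2]*1000>a)&(q[...,2]*1000<=a+8)]
    if len(t)>20:print(a,len(t),"x",np.percentile(t[:,0],[1,99]).round(3),"y",np.percentile(t[:,1],[1,99]).round(3))
E
python3 go.py '(.4345,-.0489,.09)'
```

```text
-102 3236 x [0.012 0.02 ] y [-0.052  0.052]
-94 10800 x [0.003 0.019] y [-0.061  0.059]
-86 8070 x [-0.001  0.017] y [-0.058  0.057]
-78 7284 x [-0.008  0.017] y [-0.052  0.051]
-70 3586 x [-0.008  0.017] y [-0.046  0.045]
-62 4417 x [-0.009  0.012] y [-0.039  0.038]
-54 2403 x [-0.009  0.014] y [-0.035  0.033]
-46 692 x [-0.009  0.014] y [-0.027  0.026]
-38 574 x [-0.011  0.011] y [-0.013  0.012]
-30 453 x [0.006 0.011] y [-0.014  0.013]
-22 385 x [0.006 0.011] y [-0.014  0.013]
-14 304 x [0.006 0.011] y [-0.014  0.012]
-6 42 x [0.01  0.011] y [-0.007  0.006]
t 19.0 tcp [ 0.4299 -0.0484  0.2035] yaw 175.42 tilt 0.13 F [ 0.3  0.3 -0. ] open 0.0003 grip 0.0
(0.4345, -0.0489, 0.09) tool delta mm [ -4.8  -0.2 113.5] rows>= 3.0
```

Emit:
jog_arm(
  steps=[
    {"delta_rot": [0,0,0],"linear": [-0.005,0,0.03],"grip": 0.0},
    {"delta_rot": [0,0,0],"linear": [0,0,0.04],"grip": 0.0},
    {"delta_rot": [0,0,0],"linear": [0,0,0.03],"grip": 0.0},
    {"delta_rot": [0,0,0],"linear": [0,0,0.015],"grip": 0.0},
    {"delta_rot": [0,0,0],"linear": [0,0,0],"grip": 0.0},
    {"delta_rot": [0,0,0],"linear": [0,0,0],"grip": 0.0},
  ],
)

```text
t: 19.6
tool_pos: [0.4365, -0.0483, 0.09]
tool_rot: [-0.122, -3.138, -0.001]
contact_force: [0.6, -0.1, 0.5]
opening: -0.0001
grip_force: 0.0
```

```bash
python3 go.py '(.4345,-.0489,.071)'
```

```text
t 19.6 tcp [ 0.4365 -0.0483  0.09  ] yaw 175.54 tilt 0.08 F [ 0.6 -0.1  0.5] open -0.0001 grip 0.0
(0.4345, -0.0489, 0.071) tool delta mm [ 2.  -0.7 19. ] rows>= 1.0
```

Emit:
jog_arm(
  steps=[
    {"delta_rot": [0,0,0],"linear": [0.001,0,0.006],"grip": 0.0},
    {"delta_rot": [0,0,0],"linear": [0,0,0.004],"grip": 0.0},
    {"delta_rot": [0,0,0],"linear": [0,0,0.003],"grip": 0.0},
    {"delta_rot": [0,0,0],"linear": [0,0,0.003],"grip": 0.0},
    {"delta_rot": [0,0,0],"linear": [0,0,0.003],"grip": 0.0},
    {"delta_rot": [0,0,0],"linear": [0,0,0],"grip": 0.0},
    {"delta_rot": [0,0,0],"linear": [0,0,0],"grip": 0.0},
  ],
)

```text
t: 20.3
tool_pos: [0.436, -0.0489, 0.0722]
tool_rot: [0.123, 3.138, -0.0]
contact_force: [-0.2, 0.9, 4.8]
opening: -0.0003
grip_force: 2.9
```

```bash
python3 go.py
```

```text
t 20.3 tcp [ 0.436  -0.0489  0.0722] yaw 175.5 tilt 0.09 F [-0.2  0.9  4.8] open -0.0003 grip 2.9
```

Emit:
jog_arm(
  steps=[
    {"delta_rot": [0,0,0],"linear": [-0.002,0,0.001],"grip": 0.0},
    {"delta_rot": [0,0,0],"linear": [-0.003,0,0],"grip": 0.0},
    {"delta_rot": [0,0,0],"linear": [-0.004,0,0],"grip": 0.0},
    {"delta_rot": [0,0,0],"linear": [-0.006,0,0],"grip": 0.0},
    {"delta_rot": [0,0,0],"linear": [-0.008,0,0],"grip": 0.0},
    {"delta_rot": [0,0,0],"linear": [-0.008,0,0],"grip": 0.0},
    {"delta_rot": [0,0,0],"linear": [-0.005,0,0],"grip": 0.0},
  ],
)

```text
t: 21.0
tool_pos: [0.4722, -0.0518, 0.0718]
tool_rot: [0.123, 3.138, -0.001]
contact_force: [-3.4, 0.0, 10.7]
opening: -0.0002
grip_force: 5.1
```

```bash
python3 go.py
```

```text
t 21.0 tcp [ 0.4722 -0.0518  0.0718] yaw 175.51 tilt 0.06 F [-3.4  0.  10.7] open -0.0002 grip 5.1
```

The tray is free and moving at about 3 N. I'll lift the finger off the latch and keep pushing on the panel.

Emit:
jog_arm(
  steps=[
    {"delta_rot": [0,0,0],"linear": [0,0,-0.01],"grip": 0.0},
    {"delta_rot": [0,0,0],"linear": [0,0,-0.01],"grip": 0.0},
    {"delta_rot": [0,0,0],"linear": [-0.004,0,0],"grip": 0.0},
    {"delta_rot": [0,0,0],"linear": [-0.008,0,0],"grip": 0.0},
    {"delta_rot": [0,0,0],"linear": [-0.012,0,0],"grip": 0.0},
    {"delta_rot": [0,0,0],"linear": [-0.015,0,0],"grip": 0.0},
    {"delta_rot": [0,0,0],"linear": [-0.015,0,0],"grip": 0.0},
    {"delta_rot": [0,0,0],"linear": [-0.015,0,0],"grip": 0.0},
    {"delta_rot": [0,0,0],"linear": [-0.015,0,0],"grip": 0.0},
    {"delta_rot": [0,0,0],"linear": [-0.015,0,0],"grip": 0.0},
  ],
)

```text
t: 22.0
tool_pos: [0.5691, -0.0591, 0.0891]
tool_rot: [-0.123, -3.135, -0.001]
contact_force: [-4.8, -0.0, 3.0]
opening: -0.0001
grip_force: 2.1
```

```bash
python3 go.py
```

```text
t 22.0 tcp [ 0.5691 -0.0591  0.0891] yaw 175.51 tilt 0.23 F [-4.8 -0.   3. ] open -0.0001 grip 2.1
```

Emit:
jog_arm(
  steps=[
    {"delta_rot": [0,0,0],"linear": [-0.014,0,0],"grip": 0.0},
    {"delta_rot": [0,0,0],"linear": [-0.014,0,0],"grip": 0.0},
    {"delta_rot": [0,0,0],"linear": [-0.012,0,0],"grip": 0.0},
    {"delta_rot": [0,0,0],"linear": [-0.01,0,0],"grip": 0.0},
    {"delta_rot": [0,0,0],"linear": [-0.008,0,0],"grip": 0.0},
    {"delta_rot": [0,0,0],"linear": [-0.006,0,0],"grip": 0.0},
    {"delta_rot": [0,0,0],"linear": [-0.004,0,0],"grip": 0.0},
    {"delta_rot": [0,0,0],"linear": [-0.003,0,0],"grip": 0.0},
    {"delta_rot": [0,0,0],"linear": [-0.002,0,0],"grip": 0.0},
    {"delta_rot": [0,0,0],"linear": [0,0,0],"grip": 0.0},
  ],
)

```text
t: 23.0
tool_pos: [0.6427, -0.0648, 0.0902]
tool_rot: [0.123, 3.139, 0.0]
contact_force: [-2.6, 0.7, -1.6]
opening: -0.0
grip_force: 1.4
```

```bash
python3 go.py
```

```text
t 23.0 tcp [ 0.6427 -0.0648  0.0902] yaw 175.51 tilt 0.01 F [-2.6  0.7 -1.6] open -0.0 grip 1.4
```

Emit:
jog_arm(
  steps=[
    {"delta_rot": [0,0,0],"linear": [-0.002,0,0],"grip": 0.0},
    {"delta_rot": [0,0,0],"linear": [-0.002,0,0],"grip": 0.0},
    {"delta_rot": [0,0,0],"linear": [-0.001,0,0],"grip": 0.0},
    {"delta_rot": [0,0,0],"linear": [0,0,0],"grip": 0.0},
    {"delta_rot": [0,0,0],"linear": [0,0,0],"grip": 0.0},
  ],
)

```text
t: 23.5
tool_pos: [0.6447, -0.065, 0.0903]
tool_rot: [-0.122, -3.131, -0.001]
contact_force: [-15.3, 1.3, 5.6]
opening: 0.0
grip_force: 7.6
```

```bash
python3 go.py
```

```text
t 23.5 tcp [ 0.6447 -0.065   0.0903] yaw 175.52 tilt 0.47 F [-15.3   1.3   5.6] open 0.0 grip 7.6
```

The tray is against its stop, with force up to 15 N. I'll back off, rise and look.

Emit:
jog_arm(
  steps=[
    {"delta_rot": [0,0,0],"linear": [0.004,0,0],"grip": 0.0},
    {"delta_rot": [0,0,0],"linear": [0.006,0,0],"grip": 0.0},
    {"delta_rot": [0,0,0],"linear": [0.005,0,-0.02],"grip": 0.0},
    {"delta_rot": [0,0,0],"linear": [0,0,-0.045],"grip": 0.0},
    {"delta_rot": [0,0,0],"linear": [0,0,-0.045],"grip": 0.0},
    {"delta_rot": [0,0,0],"linear": [0.045,0,0],"grip": 0.0},
    {"delta_rot": [0,0,0],"linear": [0.045,0,0],"grip": 0.0},
    {"delta_rot": [0,0,0],"linear": [0.03,0,0],"grip": 0.0},
    {"delta_rot": [0,0,0],"linear": [0,0,0],"grip": 0.0},
    {"delta_rot": [0,0,0],"linear": [0,0,0],"grip": 0.0},
  ],
)

```text
t: 24.5
tool_pos: [0.5137, -0.0549, 0.2016]
tool_rot: [0.123, 3.135, -0.001]
contact_force: [-0.4, -0.0, 1.1]
opening: -0.0001
grip_force: 0.0
```

```bash
python3 - <<'E'
from h import *
import go
go.go()
ps=np.radians(-4.53);ex=np.array([np.cos(ps),np.sin(ps)]);ey=np.array([-np.sin(ps),np.cos(ps)])
im,d,K,C=snap("wrist","w10");p=cloud(d,K,C)
f=p[...,:2]@ex;s=p[...,:2]@ey;z=p[...,2]
t=(z>.114)&(z<.1225)&(f>.64)&(f<.68);print("panel top",t.sum(),np.percentile(f[t],[1,10,50,99]) if t.any() else 0)
r=(z>.122)&(z<.13)&(f>.65);print("roof front",np.percentile(f[r],[.5,2]) if r.any() else 0)
l=(z>.068)&(z<.088)&(f>.62)&(f<.655)&(s<.03)&(s>-.05);print("latch",l.sum(),np.median(z[l]) if l.any() else 0)
b,*_=snap("side","side1");a=load("w10")[0]
w=np.hstack([cv2.resize(x,(400,300)) for x in(a,b)]);cv2.imwrite("pics/f.png",w[:,:,::-1])
E
```

```text
t 24.5 tcp [ 0.5137 -0.0549  0.2016] yaw 175.5 tilt 0.24 F [-0.4 -0.   1.1] open -0.0001 grip 0.0
panel top 12 [0.65815463 0.65846842 0.65878091 0.65928754]
roof front 0
latch 0 0
```

View pics/f.png

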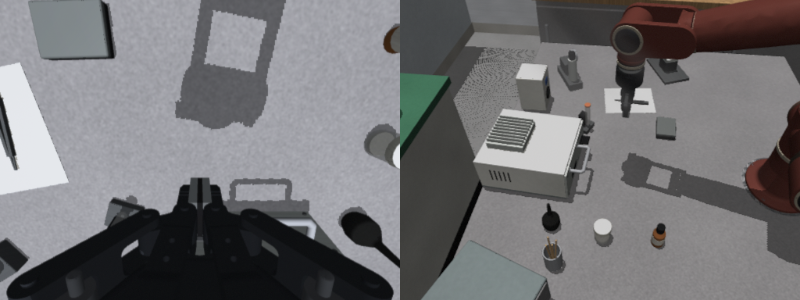

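The tray is closed, with the panel face at f=.658 against the roof front at .665 (6 mm panel). In the side view the bottle (659,235), the jar (603,231) and the other things stand upright.

```bash
python3 -c "
from station import ctrl
print(ctrl.finish_job())"
```

```text
the job is handed in; nothing more can be done
None
```

I handed the job in with the carrier on the middle of the plate and the tray closed against its stop. The bottle was moved clear and everything in view stands upright. The call returned no verdict, and the latch and the carrier were out of view once the tray was home.

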